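# Take the block out of the roller press and hold it to its proof

### The job

Wind the bed of the green roller press out with its red handwheel until the red line on the bed is level with the red pointer on the frame, and only then lift the plywood cover right back until it rests open. Take out the copper-faced printing block lying beneath it and finish while still holding it: level, face up, turned the same way as the printed proof card and about a hand's breadth (100 mm) above the middle of it, so that the two can be compared. Leave everything else on the table where it stands.

Things in the scene. Friction and masses are not known exactly. Their poses are not given: they have to be found in the camera images.
- press: green table roller press, 290 x 150 mm, fixed. Origin: middle of its underside, below the roller. Its axes: z up; x along the roller, away from the handwheel (wheel on the -x side, toward the robot); the bed comes out to +y. Two cheeks (x 100 to 125 mm either side, y +-35 mm, 183 mm high) carry the 60 mm roller, a yoke 198 mm high, and over each cheek a black knob 232 mm high
- wheel: red handwheel on the roller's shaft; origin: its centre, 126 mm above the table, x axis along the shaft. Rim: a 16 mm round bar on a circle of 85 mm radius, five 10 mm spokes in its plane; 47 mm are free between rim and cheek, the robot's side is open. The rim can be pinched from above, a finger on each face. It turns against 4 to 6 N at the rim and stays where it is left
- bed (a joint): how far the bed is wound out toward the press's +y (m): 0 to 0.03 at the start, 0.120 when its line is level with the pointer. The wheel drives it: 30 mm per rad, out when the rim's top moves to the press's -y (clockwise seen from the robot); it cannot well be pushed by hand. Aluminium plate 180 mm wide (x), top face 75 mm above the table
- bed_line (a point): middle of the red line on a white patch painted across the bed's near margin (76 mm above the table); it moves with the bed
- pointer_tip (a point): end of the fixed red pointer on a brass arm on the near cheek, over the bed's near margin; the bed is right when bed_line has the same y as this in the press's axes
- cover (a joint): angle of the plywood cover that hides the block: 0 shut (flat on two 13 mm bearers), opening upward about its hinge to a stop at 1.85 rad, where it rests open by itself, leaning toward the roller; below about 1.57 rad it falls shut
- cover_hinge (a point): middle of the cover's hinge line, along the press's x axis, 91 mm above the table, at the cover's roller side; moves with the bed. The cover is 158 mm wide (x), 6 mm thick, reaches 152 mm from the hinge and weighs 160 g
- cover_grip (a point): grip point on the dark wooden tongue at the cover's free edge: the tongue is 20 mm wide (along the hinge axis), 8 mm thick, 152 to 204 mm from the hinge, beyond the end of the bed; this point is at mid-width and mid-thickness, 178 mm from the hinge. It can be pinched across its width from above
- block: printing block under the cover, lying on the bed between the bearers (which are 120 mm apart): wooden mount with a copper face and dark flower, 44 mm (its x) by 84 mm (its y) by 11 mm, 60 to 130 g. Origin: middle of its underside, z out of the copper face. It lies 65 to 105 mm from the hinge, its long side roughly along the bed
- proof: proof print, a white card 84 mm (its x) by 124 mm (its y), 2 mm thick, fixed on the table, with the block's print in copper colour in its middle, long side along the card's y. Origin: middle of its underside
- spool_gold: spool of gold thread standing, 72 mm across, 86 mm high, white flanges; bystander
- bead_jar: glass jar with metal cap, 60 mm across, 75 mm high; bystander
- ink_tin: blue ink tin, 76 mm across, 45 mm high; bystander
- brayer: hand ink roller with wooden handle, lying, about 92 by 160 by 32 mm; bystander
- spare_block: another printing block, green-faced, 44 x 84 x 11 mm; bystander
- scraper: ink spatula 170 mm long lying flat on the robot's side; bystander
- brush_cup: blue cup, 72 mm across, 95 mm high; bystander
Mind the look-alikes: they are no part of the job. Leave any black or pink look-alike of the proof alone.

How it is judged:
On the way, in this order (a step that is already met when the one before it is completed fails the run):
1. the fingers wind the handwheel: the bed is past 50 mm while they touch it (contact force between wheel and the fingers above 1 N and value of joint bed between 0.05 and 0.114 m), for 0.1 s.
2. the bed is wound out until its line is level with the pointer (within 6 mm), the cover still shut (value of joint bed between 0.114 and 0.126 m and value of joint cover below 0.1 rad), for 0.3 s.
3. the cover is lifted right back and rests open, the block still lying on the bed (value of joint cover above 1.6 rad and contact force between block and press above 0.2 N), for 0.2 s.
4. the block is lifted off the bed in the fingers (height (world z) of block above 0.095 m and contact force between block and the fingers above 1 N and contact force between block and press below 0.1 N), for 0.2 s.
At the end, for the whole second after the job is handed in: the block is held still and touches nothing else, underside 60 to 160 mm above the table, within 35 mm of the proof's middle, level within 0.2 rad, its long side within 0.26 rad of the card's; the cover rests open (over 1.6 rad); the bed is within 10 mm of its mark (contact force between block and the fingers above 1 N and height (world z) of block between 0.06 and 0.16 m and horizontal distance between block and proof below 0.035 m and angle between the y axis of block and the y axis of proof, either way round below 0.26 rad and angle between block's own z axis and vertical below 0.2 rad and linear speed of block below 0.03 m/s and contact force between block and press below 0.1 N and contact force between block and proof below 0.1 N and value of joint cover above 1.6 rad and value of joint bed between 0.11 and 0.13 m); the arm keeps its last pose, push and grip.
It fails at once if the cover is lifted before the bed is out at its mark (it would strike the roller) (value of joint cover above 0.15 rad and value of joint bed below 0.11 m).
It fails at once if the bed is wound far past its mark (value of joint bed above 0.14 m).
It fails at once if the block is dropped off the press (height (world z) of block below 0.045 m).
It fails at once if a bystander is moved by more than 20 mm (distance of any of spool_gold, bead_jar, ink_tin, brayer, spare_block, scraper, brush_cup from where it was at the start of the episode above 0.02 m).
It also fails if it takes over 67 s, if anything falls off the work surface, if the arm or the gripper's body presses on something with over 40 N, if the wrist force passes 120 N, or if a joint passes its speed limit or range.

### The arm

A 6-joint arm with a two-finger parallel gripper is mounted at the origin on the work surface. World frame = base frame: x ahead of the robot, y to its left, z up, the work surface at z = 0. Lengths are in m, angles in rad, forces in N, time in s.
With the tool pointing down it reaches from about 0.35 to 0.725 m from the base axis. Payload 4.3 kg.
Tool frame: the origin (TCP) lies on the centre line of the jaws, within the pads' length; the fingertips stand 25 mm ahead of it and the grasp point (between the pads) lies 6 mm ahead of it; x points along the fingers, y is the direction in which the jaws open and shut, and the axes are right-handed (so a half turn about x gives the same grasp; the last joint's range is limited). The gripper opens to 85 mm and grips with 20 to 120 N. Pads are 22 mm wide; open, the fingers measure 114 mm over their backs; the gripper's body (76 mm by 85 mm) begins 54 mm behind the grasp point. The pads swing forward as they close: fully open they stand 13 mm farther back than shut.
Start: joints at [1.054, 0.377, 0.081, 1.274, 0, 1.46], TCP at [0.228, 0.528, 0.256] pointing down, gripper open.
Joint ranges: [-2.72, 2.72], [-0.84, 1.66], [-1.02, 1.22], [-1.77, 2.12], [-1.37, 1.28], [-3.14, 3.14]. Speed limits (rad/s): [2.57, 2.57, 3.14, 3.14, 3.14, 3.14].

### API

Orientations are given as a rotation vector (axis times angle).
In Python, from bench import * gives the robot as it stands.
- The arm moves only by the tool send_rows, never from a script. Its argument "rows" is a list of rows, each a list of 4 numbers: the shift along the tool's x, y, z in mm, then the turn about the tool's x in degrees. In form: [[tx, ty, tz, roll], ...]. A call has 1 to 10 rows; each row shifts and turns the commanded pose from where the row before left it, along the tool's axes as they then stand; what a row does not reach is not made up. A row lasts 1/8 s, in which the tool goes at most 62.5 mm and 10.7 degrees, less where a joint would pass 70% of its speed; a pose out of reach is approached as far as the arm can. A call is refused whole if a number of a shift passes 62.5 or a number of a turn 10.7, either way. A call with a gripper value outside its range is refused whole. "grip" is the opening, from -1 (shut) to 1 (fully open), set as the call begins (left out, the last holds). The fingers move at their own pace and stop on an object; "newtons" is the grip in N (left out, the last holds). Time passes only in rows, so rows that do not move let the fingers close. It gives the time, the measured TCP pose, the force and the opening at its end, in the units of the state.
- state(): the state, without advancing time (a new reading comes with each control period).
- read_camera(name): name is "side" or "top" or "wrist"; returns the picture (384x512x3 uint8, red, green, blue); there is no depth.
- camera_model(name): a dict with "mtx" (3x3 intrinsics, pixels), "k1" (the pictures are not rectified: a ray, as slopes to the right and down, at radius r is drawn at 1 + k1 r^2 times it, then the intrinsics apply), "xyz" and "rotation" of the camera in the world; the wrist camera has in their place "T_tool_cam" (4x4, takes a point from camera to tool coordinates, whose origin is the TCP and whose axes are the tool frame's). Camera axes: x right, y down, z forward; pixel columns grow to the right and rows downward; lengths in m; the calibration is good to about 2 mm. A picture is of the moment at which its call begins: read the wrist's pose just before it. camera_model takes no time and is no camera call.
- hand_in(): hands the job in, once; it reports no verdict.
Trained networks look in the newest picture that a camera, given by its name, has taken for a name from the list of things; names that differ only in an ending like _2 or _b are one class to them, and where a whole thing is asked for, a point or a joint stands for the part that bears it (a point fixed in the world has none). Each returns a list of dicts, best first, with "score" (0 to 1); they miss things now and then, are a little off and sometimes report something else, mostly with a low value. They report only what shows in the picture. A call takes as long as a camera call. They do not tell look-alikes from the thing itself.
- silhouettes(label, camera): "pixels" (384x512 bool, what is visible of it) and "uv" ([column, row] in pixels, amid what is visible of it).
- pinpoint(label, camera): "uv" ([column, row] in pixels: a listed point, or the origin of a listed thing).
The state is a dict: "time": time; "q": joint angles; "joint_vel": joint speeds; "tau": joint torques, N m; "tcp_pos": TCP position; "tool_rot": TCP orientation; "force": force on the tool from outside, world axes, zero at the start; "wrist_torque": the same for the moment, N m; "width": finger opening in m.
Only numpy, scipy, OpenCV 4.12 (cv2) and the standard library are available. Lean on these libraries where they do the work, as an engineer would, in place of code of your own. Each camera call takes 0.05 s, during which the arm holds its last target. There are 200 camera calls.

## Working session

There is one attempt and no reset: what is moved stays moved. The work goes in short steps, Python scripts to look and compute and a tool call to move; the robot and the scene stay as the last step left them, time stands still between calls to the robot, and variables do not carry over. Pictures are saved under pics/ and viewed, about 8 in all and at most 12, crops included, and the job is handed in when it is done.

Besides the shell and the picture viewer there is one more tool, called after "Call:" by a JSON object that holds its "op" and its "data", one argument or row to a line. send_rows: Moves the arm, as the interface text tells. Its arguments: {"type":"object","properties":{"rows":{"type":"array","items":{"type":"array","items":{"type":"number"}}},"grip":{"type":"number"},"newtons":{"type":"number"}},"required":["rows"]}

```bash
mkdir -p pics; cat > h.py <<'E'
from bench import *
import numpy as np, cv2
from scipy.spatial.transform import Rotation as R
def cam(n,s=None):
    m=camera_model(n)
    if n=="wrist":
        s=s or state(); T=np.eye(4); T[:3,:3]=R.from_rotvec(s["tool_rot"]).as_matrix(); T[:3,3]=s["tcp_pos"]
        T=T@np.array(m["T_tool_cam"]); return m,T[:3,:3],T[:3,3]
    r=np.array(m["rotation"]); r=r if r.shape==(3,3) else R.from_rotvec(r).as_matrix()
    return m,r,np.array(m["xyz"])
def ray(n,uv,s=None):
    m,r,o=cam(n,s); K=np.array(m["mtx"],float)
    d=cv2.undistortPoints(np.array([[uv]],float),K,np.array([m["k1"],0,0,0.]))[0,0]
    return o,r@np.array([d[0],d[1],1])
def atz(n,uv,z,s=None):
    o,d=ray(n,uv,s); return o+d*(z-o[2])/d[2]
def proj(n,p,s=None):
    m,r,o=cam(n,s); return cv2.projectPoints(np.array(p,float).reshape(-1,1,3),cv2.Rodrigues(r.T)[0],-r.T@o,np.array(m["mtx"],float),np.array([m["k1"],0,0,0.]))[0][:,0]
def save(n,im): cv2.imwrite("pics/"+n+".png",im[:,:,::-1])
E
cat > a.py <<'E'
from h import *
ims=[read_camera(c) for c in("top","side")]
save("two",np.vstack([i for i in ims])[:,:]) 
save("top0",ims[0]);save("side0",ims[1])
Z=dict(wheel=.126,bed_line=.076,pointer_tip=.078,cover_hinge=.091,cover_grip=.094,proof=.001,press=0,block=.075)
for l,z in Z.items():
    for c in("top","side"):
        for d in pinpoint(l,c)[:3]: print(l,c,round(d["score"],2),np.round(d["uv"]),np.round(atz(c,d["uv"],z),3))
for c in("top","side"): print(c,cam(c)[2],cam(c)[1][:,2])
print(state()["tool_rot"],state()["time"])
E
python3 a.py
```

```text
wheel top 0.86 [329. 205.] [ 0.437 -0.159  0.126]
wheel side 0.62 [295. 254.] [ 0.439 -0.169  0.126]
bed_line top 0.8 [340. 178.] [ 0.531 -0.206  0.076]
bed_line side 0.58 [333. 262.] [ 0.535 -0.218  0.076]
pointer_tip top 0.66 [307. 176.] [ 0.537 -0.098  0.078]
pointer_tip side 0.67 [308. 227.] [ 0.534 -0.088  0.078]
cover_hinge top 0.76 [336. 154.] [ 0.609 -0.193  0.091]
cover_hinge top 0.57 [327. 160.] [ 0.589 -0.161  0.091]
cover_hinge side 0.8 [352. 243.] [ 0.609 -0.201  0.091]
cover_grip side 0.63 [323. 194.] [ 0.634 -0.016  0.094]
proof top 0.91 [194. 255.] [0.267 0.288 0.001]
proof top 0.78 [196. 196.] [0.475 0.282 0.001]
proof top 0.64 [112. 232.] [0.348 0.574 0.001]
proof side 0.72 [235. 166.] [0.483 0.291 0.001]
proof side 0.72 [169. 131.] [0.342 0.571 0.001]
proof side 0.72 [354. 243.] [ 0.66  -0.165  0.001]
press top 0.97 [328. 158.] [ 0.605 -0.183  0.   ]
press side 0.57 [347. 252.] [ 0.624 -0.179  0.   ]
top [0.40053789 0.11030288 1.52882692] [ 0.06120059 -0.01265944 -0.9980452 ]
side [ 0.08095582 -0.65254566  1.13701915] [ 0.30322513  0.55377386 -0.77549277]
[ 0.3191667   1.54710987 -0.31899553] 0.9
```

View pics/top0.png

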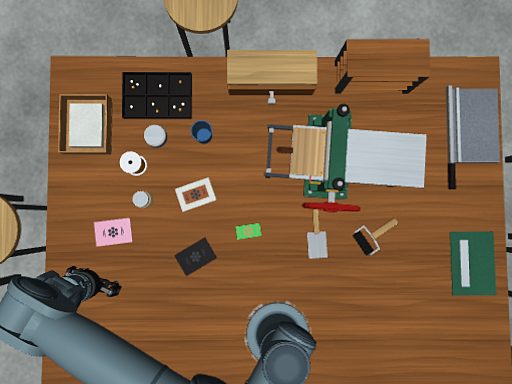

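View pics/side0.png

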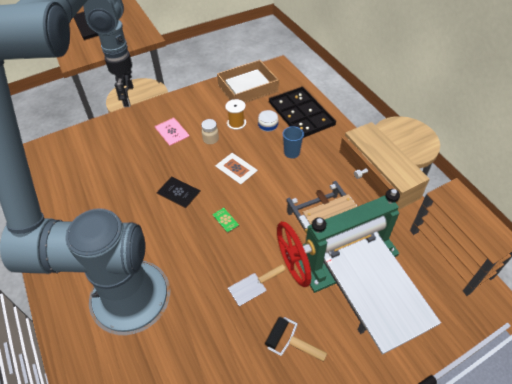

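The top view shows the white proof card at (194,194), with black and pink look-alikes at (196,257) and (113,232). The press sits at (328,155), the wheel edge-on at (330,207), and the cover tongue at (285,150). The plan is to work out the press yaw and the tool yaw, then move.

```bash
python3 - <<'E'
from h import *
a=atz("top",(344,110),.225);b=atz("top",(338.5,184),.225);print("knobs",a,b,np.linalg.norm(a-b),"yaw",np.degrees(np.arctan2(*(a-b)[1::-1])))
print("knobs side",atz("side",(393,196),.225),atz("side",(319,223),.225))
print("tongue",atz("top",(285,150),.094))
s=state();M=R.from_rotvec(s["tool_rot"]).as_matrix();print(M.round(3))
im=cv2.imread("pics/top0.png")
hsv=cv2.cvtColor(im,cv2.COLOR_BGR2HSV)
w=np.argwhere(((hsv[:,:,0]<6)|(hsv[:,:,0]>174))&(hsv[:,:,1]>180)&(hsv[:,:,2]>90))
w=w[(w[:,0]>195)&(w[:,0]<216)&(w[:,1]>295)&(w[:,1]<365)]
e0,e1=w[:,1].min(),w[:,1].max();print(e0,e1)
for e in(e0,e1): 
  r=w[abs(w[:,1]-e)<4][:,0].mean();print(atz("top",(e,r),.126))
# proof
p=[d for d in silhouettes("proof","top")]
for d in p:
  if abs(d["uv"][0]-195)<10 and abs(d["uv"][1]-195)<12:
    c=cv2.findContours(d["pixels"].astype(np.uint8),0,1)[0];c=max(c,key=cv2.contourArea)
    bx=cv2.boxPoints(cv2.minAreaRect(c));q=np.array([atz("top",u,.002) for u in bx]);print(q.round(3),q.mean(0))
    for i in range(2): v=q[i+1]-q[i];print(np.linalg.norm(v),np.degrees(np.arctan2(v[1],v[0])))
im=cv2.imread("pics/top0.png")[90:230,250:440];s2=cv2.imread("pics/side0.png")[170:310,260:420]
f=lambda i:cv2.resize(i,(760,560) if i is im else (640,560),interpolation=2)
cv2.imwrite("pics/crop0.png",f(im))
E
```

```text
knobs [ 0.72342102 -0.18995871  0.225     ] [ 0.49800924 -0.17012628  0.225     ] 0.2262825572903815 yaw -5.028112528390526
knobs side [ 0.72483627 -0.1926228   0.225     ] [ 0.50333884 -0.16934265  0.225     ]
tongue [ 0.62146028 -0.02184406  0.094     ]
[[ 0.     0.396  0.918]
 [ 0.     0.918 -0.396]
 [-1.     0.     0.   ]]
305 359
[ 0.43925101 -0.08220927  0.126     ]
[ 0.42691968 -0.25639852  0.126     ]
[[0.498 0.361 0.002]
 [0.544 0.245 0.002]
 [0.466 0.214 0.002]
 [0.42  0.329 0.002]] [0.48194649 0.28732711 0.002     ]
0.12465304316696045 -68.11067698763829
0.08443482333409405 -158.14046437553293
```

View pics/crop0.png

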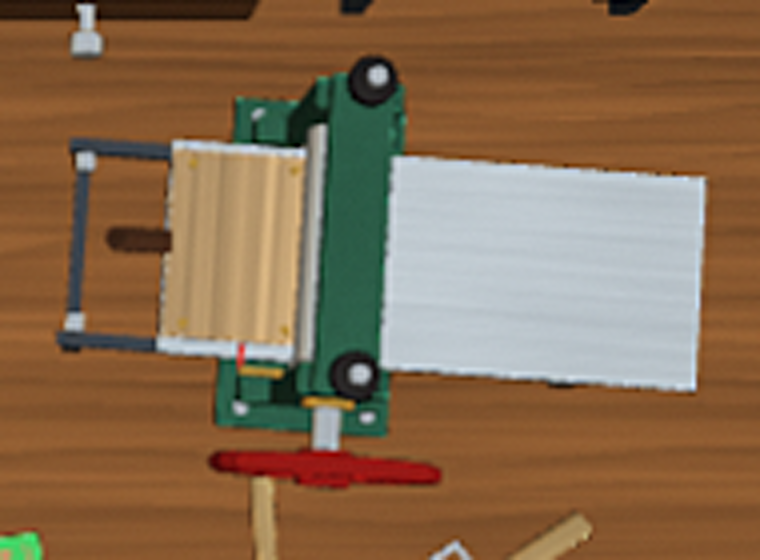

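The crop confirms the layout. The wheel is at the bottom with the tongue at (140,240) and the red pointer at (240,352). Press yaw is about -5°, and the wheel centre is about (0.435,-0.164). Next I turn the jaws to lie along the press x axis and travel to the wheel's +y flank.

Call:
{"op": "send_rows", "data": {
  "rows": [
    [0, 0, 0, 10.2],
    [0, 0, 0, 10.2],
    [0, 0, 0, 10.2],
    [0, 0, 0, 10.3],
    [0, 0, 0, 10.3],
    [0, 0, 0, 10.3],
    [0, 0, 0, 10.2],
    [-5, 22, 50, 0],
    [-5, 22, 50, 0],
    [-5, 22, 50, 0]
  ],
  "grip": 0.1,
  "newtons": 60
}}

```text
time: 2.2
tcp_pos: [0.2805, 0.3715, 0.2715]
tool_rot: [1.273, 1.167, -1.272]
force: [0.9, 0.8, -0.0]
width: 0.0467
```

Call:
{"op": "send_rows", "data": {
  "rows": [
    [0, 22, 50, 0],
    [0, 22, 50, 0],
    [0, 22, 50, 0],
    [0, 22, 50, 0],
    [0, 22, 50, 0],
    [0, 22, 50, 0],
    [0, 22, 50, 0],
    [0, 22, 50, 0],
    [0, 22, 50, 0],
    [0, 0, 0, 0]
  ]
}}

```text
time: 3.45
tcp_pos: [0.4393, -0.0958, 0.2712]
tool_rot: [1.277, 1.162, -1.277]
force: [-0.1, 1.0, -0.8]
width: 0.0467
```

```bash
cat > w.py <<'E'
from h import *
import sys
s=state();im=read_camera("wrist");save(sys.argv[1],im)
M=R.from_rotvec(s["tool_rot"]).as_matrix();print(s["time"],s["tcp_pos"],s["width"],"yaw_y",np.degrees(np.arctan2(M[1,1],M[0,1])),s["q"])
for l,z in [("wheel",.126)]:
    for d in pinpoint(l,"wrist")[:2]: print(l,d["score"],d["uv"],atz("wrist",d["uv"],z,s))
C=np.array([.435,-.164,.126]);Y=np.array([.087,.996,0])
print("rim proj +60,0,-60 deg",[proj("wrist",C+.085*(np.sin(a)*Y+np.array([0,0,np.cos(a)])),s).round() for a in(1.05,.5,0,-.5,-1.05)])
E
python3 w.py w1
```

```text
3.45 [ 0.43926367 -0.09583791  0.27122259] 0.0467096622585814 yaw_y -5.317397370468011 [-3.55778078e-01  1.18138211e-01 -2.21179762e-01  1.23021935e+00
 -4.61628358e-04  1.30782447e+00]
wheel 0.97 [255.6, 244.0] [ 0.43086387 -0.1646314   0.126     ]
rim proj +60,0,-60 deg [array([[260., 191.]]), array([[260., 246.]]), array([[260., 299.]]), array([[260., 329.]]), array([[260., 329.]])]
```

View pics/w1.png

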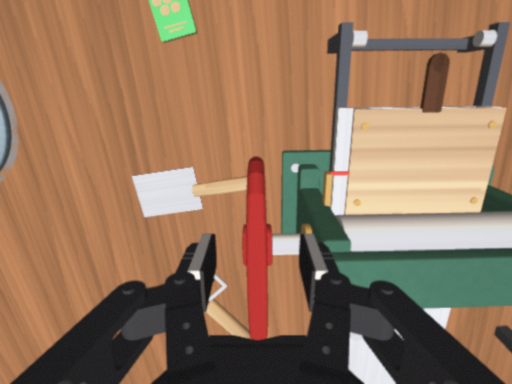

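The wrist view shows the rim running vertically at column 257, centred between the fingers, so the estimate holds. I move down onto the rim and close.

Call:
{"op": "send_rows", "data": {
  "rows": [
    [30, -1, 0, 0],
    [30, 0, 0, 0],
    [26, 0, 1, 0],
    [0, 0, 0, 0]
  ]
}}

```text
time: 4.05
tcp_pos: [0.4349, -0.0915, 0.1838]
tool_rot: [1.271, 1.172, -1.274]
force: [0.4, 0.6, 0.0]
width: 0.0469
```

Call:
{"op": "send_rows", "data": {
  "rows": [
    [0, 0, 0, 0],
    [0, 0, 0, 0],
    [0, 0, 0, 0],
    [0, 0, 0, 0]
  ],
  "grip": -1,
  "newtons": 60
}}

```text
time: 4.55
tcp_pos: [0.4382, -0.0934, 0.1869]
tool_rot: [1.275, 1.165, -1.27]
force: [-0.4, 2.3, 6.0]
width: 0.014
```

Call:
{"op": "send_rows", "data": {
  "rows": [
    [-11.3, 0, 10.6, 0],
    [-9.1, 0, 12.4, 0],
    [-6.8, 0, 13.8, 0],
    [-4.1, 0, 14.9, 0],
    [-1.4, 0, 15.3, 0],
    [1.4, 0, 15.3, 0],
    [4.1, 0, 14.9, 0],
    [6.8, 0, 13.8, 0],
    [9.1, 0, 12.4, 0],
    [11.3, 0, 10.6, 0]
  ]
}}

```text
time: 5.8
tcp_pos: [0.4279, -0.2286, 0.1887]
tool_rot: [1.275, 1.159, -1.269]
force: [0.3, 2.3, 11.3]
width: 0.0142
```

```bash
cat > b.py <<'E'
from h import *
import sys
X=np.array([.996,-.087,0]);Y=np.array([.087,.996,0]);s=state();print(s["time"],s["tcp_pos"],s["force"])
for c in("top","side","wrist"):
    im=read_camera(c);save(c+sys.argv[1],im);r={}
    for l,z in [("bed_line",.076),("pointer_tip",.078),("cover_grip",.094),("cover_hinge",.091)]:
        for d in pinpoint(l,c)[:2]:
            p=atz(c,d["uv"],z,s); print(c,l,round(d["score"],2),np.round(d["uv"],1),p.round(3),"py",round(float(p@Y),4))
E
python3 b.py 1
```

```text
5.8 [ 0.42793282 -0.22863155  0.18865748] [ 0.27429091  2.2726794  11.32345351]
top bed_line 0.97 [328.2 173.7] [ 0.544 -0.168  0.076] py -0.1201
top pointer_tip 0.74 [309.8 177.9] [ 0.53  -0.106  0.078] py -0.0593
top cover_grip 0.41 [308.3 173.9] [ 0.542 -0.099  0.094] py -0.0511
top cover_hinge 0.89 [324.2 153.7] [ 0.609 -0.153  0.091] py -0.0991
side bed_line 0.69 [321.3 247.6] [ 0.532 -0.164  0.076] py -0.1172
side cover_hinge 0.65 [345.5 228.1] [ 0.623 -0.15   0.091] py -0.0955
side cover_hinge 0.52 [234.7 168.5] [0.445 0.208 0.091] py 0.2457
wrist pointer_tip 0.64 [400.2  13.5] [ 0.543 -0.101  0.078] py -0.053
wrist cover_hinge 0.71 [505.4  72. ] [ 0.617 -0.146  0.091] py -0.0919
```

```bash
cat > e.py <<'E'
from h import *
import sys
Y=np.array([.087,.996,0])
for n in sys.argv[1:]:
    im=cv2.imread(f"pics/{n}.png").astype(float)
    # plate tail edge: rows 145..175, red-channel light->wood in blue channel
    es=[]
    for r in range(142,178,3):
        b=im[r,:,0]; seg=b[380:445]; t=.5*(seg[:10].max()*0+190+60)
        k=np.where(seg>125)[0]
        if len(k): 
            k=k[-1]; x=380+k+(seg[k]-125)/(seg[k]-seg[k+1]); es.append(atz("top",(x,r),.075)@Y)
    print(n,np.median(es),np.round(es,3))
E
python3 e.py top0 top1
```

```text
top0 -0.4403760273286753 [-0.44  -0.44  -0.44  -0.441 -0.44  -0.44  -0.44  -0.44  -0.441 -0.441
 -0.442 -0.441]
top1 -0.39278430187737223 [-0.392 -0.392 -0.393 -0.392 -0.392 -0.392 -0.393 -0.393 -0.393 -0.394
 -0.393 -0.393]
```

The bed advanced about 48 mm, from the plate-edge displacement. I regrasp on the +y side.

Call:
{"op": "send_rows", "data": {
  "rows": [
    [0, 0, 0, 0],
    [0, 0, 0, 0],
    [-45, 0, 0, 0],
    [-45, 0, 0, 0],
    [0, 0, -46, 0],
    [0, 0, -46, 0],
    [0, 0, -46.3, 0],
    [48, 0, 0, 0],
    [48, 0, 0, 0],
    [0, 0, 0, 0]
  ],
  "grip": 0.1
}}

```text
time: 7.8
tcp_pos: [0.4332, -0.0875, 0.1758]
tool_rot: [1.271, 1.177, -1.279]
force: [-0.3, -0.9, 0.7]
width: 0.0469
```

Call:
{"op": "send_rows", "data": {
  "rows": [
    [0, 0, 0, 0],
    [0, 0, 0, 0],
    [0, 0, 0, 0],
    [0, 0, 0, 0]
  ],
  "grip": -1
}}

```text
time: 8.3
tcp_pos: [0.4385, -0.0898, 0.1813]
tool_rot: [1.274, 1.164, -1.271]
force: [-1.7, 1.0, 6.4]
width: 0.0141
```

Call:
{"op": "send_rows", "data": {
  "rows": [
    [-12.1, 0, 9.5, 0],
    [-10.2, 0, 11.6, 0],
    [-7.9, 0, 13.2, 0],
    [-5.4, 0, 14.4, 0],
    [-2.8, 0, 15.2, 0],
    [0.1, 0, 15.4, 0],
    [2.8, 0, 15.1, 0],
    [5.5, 0, 14.4, 0]
  ]
}}

```text
time: 9.3
tcp_pos: [0.4302, -0.1979, 0.2131]
tool_rot: [1.276, 1.162, -1.267]
force: [-1.6, 5.9, 15.4]
width: 0.0139
```

```bash
python3 b.py 2; python3 e.py top2; python3 - <<'E'
import cv2,numpy as np
a=cv2.imread("pics/wrist2.png");b=cv2.imread("pics/top2.png")[150:210,280:360]
cv2.imwrite("pics/c2.png",np.hstack([cv2.resize(a[:260,256:],(400,406)),cv2.resize(b,(400,300),interpolation=2)[:,:] if 0 else cv2.copyMakeBorder(cv2.resize(b,(400,300),interpolation=2),0,106,0,0,0)]))
E
```

```text
9.3 [ 0.43021774 -0.19785213  0.21311042] [-1.55739384  5.9308714  15.3631804 ]
top bed_line 0.81 [316.5 174.3] [ 0.542 -0.129  0.076] py -0.0811
top pointer_tip 0.64 [310.9 176.8] [ 0.533 -0.11   0.078] py -0.0627
top pointer_tip 0.15 [157.2 140.1] [0.657 0.405 0.078] py 0.4608
top cover_grip 0.59 [258.2 149.3] [0.624 0.067 0.094] py 0.1213
top cover_hinge 0.93 [309.  153.1] [ 0.611 -0.102  0.091] py -0.0485
side pointer_tip 0.97 [310.4 228.3] [ 0.539 -0.095  0.078] py -0.0477
side cover_grip 0.46 [347.1 254.7] [ 0.574 -0.226  0.094] py -0.1752
wrist bed_line 0.62 [370.5  84.2] [ 0.535 -0.116  0.076] py -0.0693
wrist pointer_tip 0.78 [380.3  64.4] [ 0.542 -0.101  0.078] py -0.0537
wrist cover_hinge 0.94 [484.8  60.1] [ 0.621 -0.105  0.091] py -0.0504
top2 -0.3547507931798105 [-0.354 -0.355 -0.354 -0.354 -0.354 -0.355 -0.355 -0.356 -0.355 -0.355
 -0.355 -0.356]
```

View pics/c2.png

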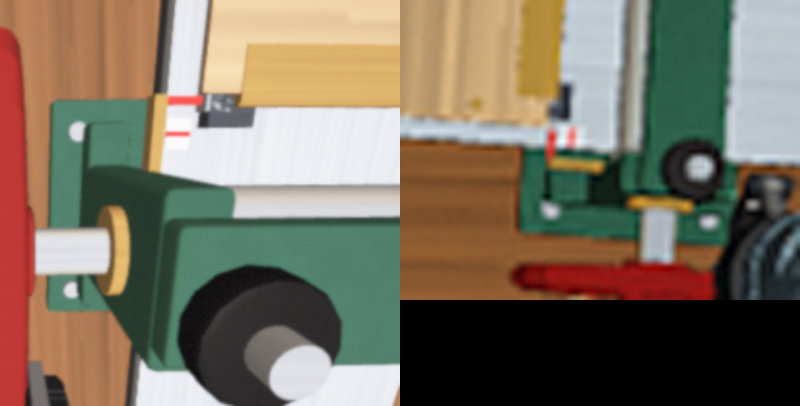

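The red line on its white patch now shows at (178,133) in the crop, and the pointer at (185,100). That leaves about 14 mm to go, so I continue gently with 13 mm.

Call:
{"op": "send_rows", "data": {
  "rows": [
    [4.5, 0, 8, 0],
    [5.4, 0, 7.5, 0],
    [6.1, 0, 6.9, 0],
    [6.8, 0, 6.2, 0],
    [0, 0, 0, 0]
  ]
}}

```text
time: 10.68
tcp_pos: [0.4279, -0.2296, 0.1903]
tool_rot: [1.272, 1.156, -1.272]
force: [-2.0, -4.2, 11.2]
width: 0.0136
```

```bash
python3 b.py 3; python3 e.py top3; python3 - <<'E'
import cv2,numpy as np
a=cv2.imread("pics/wrist3.png")[0:130,340:470];b=cv2.imread("pics/top3.png")[155:195,290:340];c=cv2.imread("pics/side3.png")[205:255,285:335]
f=lambda i:cv2.resize(i,(400,400),interpolation=2)
cv2.imwrite("pics/c3.png",np.hstack([f(a),f(b)]))
E
```

```text
10.675 [ 0.42785602 -0.22957707  0.1903366 ] [-2.01492977 -4.21729377 11.19912547]
top bed_line 0.8 [312.2 175.3] [ 0.539 -0.114  0.076] py -0.0669
top cover_grip 0.72 [253.  147.2] [0.631 0.085 0.094] py 0.1391
top cover_hinge 0.66 [305. 153.] [ 0.612 -0.089  0.091] py -0.0351
side cover_grip 0.27 [290.3 252. ] [ 0.442 -0.143  0.094] py -0.1038
side cover_hinge 0.82 [334.  215.6] [ 0.618 -0.098  0.091] py -0.0435
wrist bed_line 0.82 [387.2  22.3] [ 0.535 -0.107  0.076] py -0.0597
wrist pointer_tip 0.69 [398.5  12.3] [ 0.542 -0.101  0.078] py -0.0535
wrist cover_grip 0.61 [385.6  24.1] [ 0.526 -0.111  0.094] py -0.0643
top3 -0.3421339159020548 [-0.342 -0.342 -0.342 -0.342 -0.341 -0.342 -0.342 -0.343 -0.343 -0.343
 -0.342 -0.343]
```

View pics/c3.png

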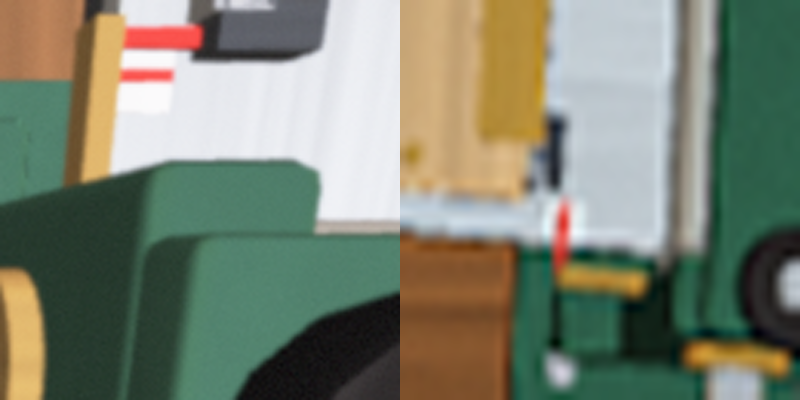

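```bash
python3 - <<'E'
from h import *
Y=np.array([.087,.996,0])
s=state();f=lambda p:round(float(p@Y)*1000,1)
print("wrist3 line",f(atz("wrist",(387.7,24.4),.076,s)),[(z,f(atz("wrist",(399,12),z,s))) for z in(.078,.084,.09,.096,.102)])
s2=dict(s);s2["tcp_pos"]=[.43022,-.19785,.21311]
print("wrist2 line",f(atz("wrist",(370,85),.076,s2)),[(z,f(atz("wrist",(380,64),z,s2))) for z in(.078,.084,.09,.096,.102)])
for n in("top0","top1","top2","top3","side1","side2","side3"):
    h=cv2.cvtColor(cv2.imread(f"pics/{n}.png"),cv2.COLOR_BGR2HSV)
    m=((h[:,:,0]<8)|(h[:,:,0]>172))&(h[:,:,1]>90)&(h[:,:,2]>120)
    x0,x1,y0,y1=(300,325,165,186) if n[0]=="t" else (300,330,215,250)
    w=np.argwhere(m[y0:y1,x0:x1])+[y0,x0]
    print(n,[(int(b),int(a),int(h[a,b,1])) for a,b in w][:40])
for c,u in(("top",(310,176.5)),("side",(310.4,228.3))): print(c,[(z,f(atz(c,u,z))) for z in(.076,.078,.084,.09,.096,.102)])
E
```

```text
wrist3 line -61.0 [(0.078, -53.3), (0.084, -54.7), (0.09, -56.1), (0.096, -57.5), (0.102, -58.8)]
wrist2 line -71.2 [(0.078, -54.7), (0.084, -55.1), (0.09, -55.6), (0.096, -56.0), (0.102, -56.5)]
top0 [(310, 176, 157), (310, 177, 204), (309, 178, 96), (310, 178, 167), (309, 179, 145), (310, 179, 164), (309, 180, 188), (310, 180, 192), (309, 181, 170)]
top1 [(310, 176, 160), (310, 177, 202), (309, 178, 96), (310, 178, 164), (309, 179, 145), (310, 179, 165), (309, 180, 187), (310, 180, 193), (309, 181, 171)]
top2 [(310, 176, 126), (314, 176, 117), (310, 177, 209), (314, 177, 130), (309, 178, 97), (310, 178, 167), (314, 178, 98), (309, 179, 144), (310, 179, 165), (309, 180, 188), (310, 180, 193), (309, 181, 171)]
top3 [(310, 176, 171), (310, 177, 204), (310, 178, 161), (309, 179, 136), (310, 179, 159), (309, 180, 186), (310, 180, 195), (309, 181, 171)]
side1 []
side2 [(301, 246, 193), (302, 246, 198), (301, 247, 195), (302, 247, 203), (303, 247, 200), (301, 248, 194), (302, 248, 201), (303, 248, 201), (300, 249, 106), (301, 249, 185), (302, 249, 202), (303, 249, 204), (304, 249, 198)]
side3 []
top [(0.076, -59.9), (0.078, -59.6), (0.084, -58.8), (0.09, -57.9), (0.096, -57.1), (0.102, -56.2)]
side [(0.076, -46.6), (0.078, -47.7), (0.084, -51.1), (0.09, -54.4), (0.096, -57.8), (0.102, -61.2)]
```

The pointer tip triangulates to z≈0.093, py≈-57 mm, and the line sits at about -60. I wind roughly 3 mm more.

Call:
{"op": "send_rows", "data": {
  "rows": [
    [3.6, 0, 2.6, 0],
    [3.6, 0, 2.6, 0],
    [0, 0, 0, 0]
  ]
}}

```text
time: 11.8
tcp_pos: [0.4275, -0.2349, 0.1836]
tool_rot: [1.272, 1.155, -1.272]
force: [-3.5, -4.0, 13.1]
width: 0.0139
```

```bash
python3 b.py 4; python3 e.py top4
```

```text
11.8 [ 0.42746178 -0.2349046   0.18363511] [-3.54357039 -3.95827502 13.13710351]
top bed_line 0.63 [309.8 174.3] [ 0.542 -0.106  0.076] py -0.0587
top pointer_tip 0.63 [311.8 177.1] [ 0.532 -0.113  0.078] py -0.0658
top cover_grip 0.72 [253.7 148.5] [0.627 0.082 0.094] py 0.1364
top cover_hinge 0.98 [303.3 150.7] [ 0.62  -0.083  0.091] py -0.0289
side cover_hinge 0.94 [334.8 214.6] [ 0.623 -0.096  0.091] py -0.0413
wrist bed_line 0.7 [395.1   5.1] [ 0.536 -0.103  0.076] py -0.0556
top4 -0.3392563805727218 [-0.338 -0.339 -0.339 -0.34  -0.339 -0.339 -0.339 -0.34  -0.34  -0.34
 -0.34  -0.339]
```

The bed is now on the mark within a few mm. I release and go above the tongue.

Call:
{"op": "send_rows", "data": {
  "rows": [
    [0, 0, 0, 0],
    [0, 0, 0, 0],
    [-40, 0, 0, 0],
    [-40, 0, 0, 0],
    [-40, 0, 0, 0],
    [0, 25, -48, 0],
    [0, 25, -48, 0],
    [0, 25, -48, 0],
    [0, 25, -48, 0],
    [0, 25, -48, 0]
  ],
  "grip": 0.1
}}

```text
time: 13.8
tcp_pos: [0.5711, -0.0014, 0.299]
tool_rot: [1.273, 1.167, -1.273]
force: [0.0, -0.9, 0.6]
width: 0.047
```

Call:
{"op": "send_rows", "data": {
  "rows": [
    [30, 25, -48, 0],
    [30, 26, -46, 0],
    [0, 0, 0, 0],
    [0, 0, 0, 0]
  ]
}}

```text
time: 14.3
tcp_pos: [0.629, 0.0859, 0.239]
tool_rot: [1.272, 1.167, -1.274]
force: [0.2, -0.1, -0.2]
width: 0.0473
```

```bash
python3 b.py 5; python3 e.py top5
```

```text
14.3 [0.62904254 0.08591945 0.23898864] [ 0.18678908 -0.05649244 -0.23461556]
top bed_line 0.63 [312.7 174.7] [ 0.541 -0.116  0.076] py -0.0685
top bed_line 0.56 [331.8 205.3] [ 0.438 -0.179  0.076] py -0.1399
top pointer_tip 0.92 [307.4 173.8] [ 0.543 -0.098  0.078] py -0.0502
top cover_hinge 0.62 [304.7 151.6] [ 0.616 -0.088  0.091] py -0.0338
side bed_line 0.87 [317.2 229.9] [ 0.554 -0.108  0.076] py -0.0595
side pointer_tip 0.61 [308.7 227.6] [ 0.536 -0.091  0.078] py -0.0435
side cover_grip 0.85 [303.9 172.9] [0.627 0.084 0.094] py 0.1379
side cover_grip 0.39 [236.1 123.9] [0.541 0.39  0.094] py 0.4353
side cover_hinge 0.87 [333.  216.5] [ 0.614 -0.099  0.091] py -0.0451
side cover_hinge 0.52 [221.8 223.7] [0.318 0.035 0.091] py 0.0623
wrist bed_line 0.86 [197.5 325.4] [ 0.535 -0.105  0.076] py -0.0579
wrist pointer_tip 0.38 [262.8 320.1] [ 0.619 -0.101  0.078] py -0.0471
wrist cover_grip 0.63 [263. 182.] [0.634 0.085 0.094] py 0.1402
wrist cover_grip 0.59 [ 93.  309.3] [ 0.422 -0.054  0.094] py -0.0169
wrist cover_hinge 0.95 [263.6 320.5] [ 0.621 -0.089  0.091] py -0.035
top5 -0.3391570196053864 [-0.338 -0.339 -0.339 -0.34  -0.339 -0.338 -0.339 -0.339 -0.34  -0.34
 -0.34  -0.339]
```

View pics/wrist5.png

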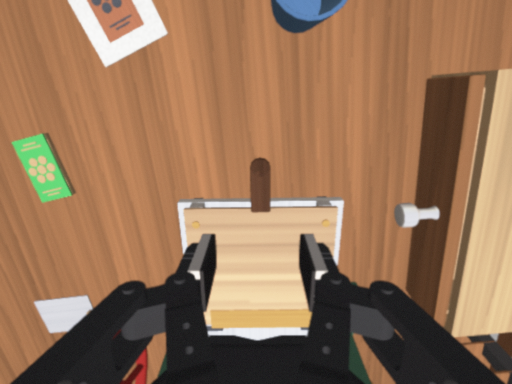

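The tongue shows at (260,185) in the wrist view, nearly centred between the fingers, and the bed line reads py -58 against the pointer at -57. I go down and pinch it.

Call:
{"op": "send_rows", "data": {
  "rows": [
    [45, 2, 1, 0],
    [45, 0, 0, 0],
    [35, 0, 0, 0],
    [12, 0, 0, 0],
    [0, 0, 0, 0]
  ]
}}

```text
time: 15.68
tcp_pos: [0.631, 0.0849, 0.102]
tool_rot: [1.273, 1.167, -1.274]
force: [0.1, 0.0, 0.5]
width: 0.0467
```

Call:
{"op": "send_rows", "data": {
  "rows": [
    [0, 0, 0, 0],
    [0, 0, 0, 0],
    [0, 0, 0, 0],
    [0, 0, 0, 0]
  ],
  "grip": -1,
  "newtons": 40
}}

```text
time: 16.18
tcp_pos: [0.6321, 0.085, 0.1045]
tool_rot: [1.274, 1.165, -1.271]
force: [-2.7, -0.4, 7.2]
width: 0.0192
```

Call:
{"op": "send_rows", "data": {
  "rows": [
    [-15.5, 0, 0.7, 0],
    [-15.4, 0, 2.0, 0],
    [-15.2, 0, 3.4, 0],
    [-14.8, 0, 4.6, 0],
    [-14.3, 0, 6.0, 0],
    [-13.8, 0, 7.1, 0],
    [-13.1, 0, 8.4, 0],
    [-12.3, 0, 9.4, 0],
    [-11.5, 0, 10.5, 0],
    [-10.5, 0, 11.5, 0]
  ]
}}

```text
time: 17.42
tcp_pos: [0.627, 0.0208, 0.2395]
tool_rot: [1.275, 1.165, -1.272]
force: [6.8, -3.4, -6.9]
width: 0.0186
```

Call:
{"op": "send_rows", "data": {
  "rows": [
    [-9.4, 0, 12.3, 0],
    [-8.4, 0, 13.1, 0],
    [-7.1, 0, 13.8, 0],
    [-6.0, 0, 14.3, 0],
    [-4.6, 0, 14.8, 0],
    [-3.4, 0, 15.2, 0],
    [-2.0, 0, 15.4, 0],
    [-0.7, 0, 15.5, 0],
    [0.7, 0, 15.5, 0],
    [2.0, 0, 15.4, 0]
  ]
}}

```text
time: 18.68
tcp_pos: [0.6161, -0.1231, 0.2816]
tool_rot: [1.279, 1.16, -1.265]
force: [7.0, 0.3, 5.2]
width: 0.0188
```

```bash
python3 - <<'E'
from h import *
im=read_camera("side");save("side6",im);t=read_camera("top");save("top6",t)
f=lambda i:cv2.resize(i,(400,400),interpolation=2)
save("c6",np.hstack([f(im[120:290,230:400]),f(t[90:220,230:360])]))
E
python3 e.py top6
```

```text
top6 -0.33920021672596257 [-0.338 -0.339 -0.339 -0.34  -0.339 -0.339 -0.339 -0.34  -0.34  -0.34
 -0.34  -0.339]
```

View pics/c6.png

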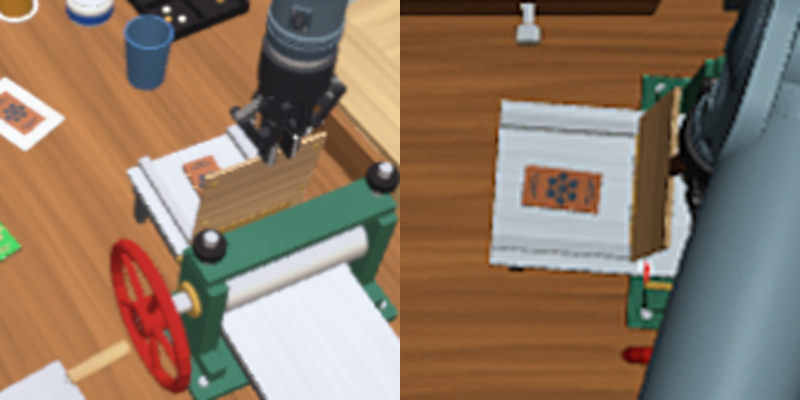

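The cover is past vertical, leaning toward the roller, and the block shows copper-face-up on the bed. I push slightly more, then release and rise.

Call:
{"op": "send_rows", "data": {
  "rows": [
    [1.2, 0, 6, 0],
    [1.4, 0, 6, 0],
    [0, 0, 0, 0]
  ]
}}

```text
time: 19.15
tcp_pos: [0.6151, -0.1359, 0.2797]
tool_rot: [1.279, 1.158, -1.266]
force: [5.8, -0.9, 9.3]
width: 0.0185
```

Call:
{"op": "send_rows", "data": {
  "rows": [
    [0, 0, 0, 0],
    [0, 0, 0, 0],
    [0, 0, 0, 0],
    [-30, 0, 0, 0],
    [-40, 0, 0, 0],
    [0, 0, -50, 0],
    [0, 0, -50, 0],
    [0, 0, -45, 0]
  ],
  "grip": 0.2
}}

```text
time: 20.15
tcp_pos: [0.6244, 0.0109, 0.3447]
tool_rot: [1.273, 1.168, -1.274]
force: [1.5, -0.4, 0.4]
width: 0.0513
```

```bash
cat > k.py <<'E'
from h import *
import sys
n=sys.argv[1];s=state();ims={c:read_camera(c) for c in("wrist","top","side")}
M=R.from_rotvec(s["tool_rot"]).as_matrix();print(s["time"],s["tcp_pos"],"yaw_y",np.degrees(np.arctan2(M[1,1],M[0,1])))
for c in ims: save(c+n,ims[c])
f=lambda i:cv2.resize(i,(400,400),interpolation=2)
save("c"+n,np.hstack([cv2.resize(ims["wrist"],(450,338)),cv2.resize(ims["side"][120:290,230:400],(338,338))]))
for l,c,z in(("block","wrist",.086),("block","top",.086),("proof","wrist",.002),("proof","top",.002)):
    for d in silhouettes(l,c)[:3]:
        C=max(cv2.findContours(d["pixels"].astype(np.uint8),0,1)[0],key=cv2.contourArea)
        q=np.array([atz(c,u,z,s) for u in cv2.boxPoints(cv2.minAreaRect(C))]);v=[q[1]-q[0],q[2]-q[1]];v.sort(key=np.linalg.norm)
        print(l,c,round(d["score"],2),np.round(d["uv"]),q.mean(0).round(4),"size",[round(float(np.linalg.norm(x)),3) for x in v],"long yaw",round(float(np.degrees(np.arctan2(v[1][1],v[1][0]))%180),1))
E
python3 k.py 7;python3 e.py top7
```

```text
20.15 [0.62436892 0.01086597 0.34466103] yaw_y -5.008844512671367
block wrist 0.64 [257. 174.] [ 0.6214 -0.0134  0.086 ] size [0.043, 0.085] long yaw 83.9
proof wrist 0.6 [ 8. 11.] [0.2917 0.2298 0.002 ] size [0.047, 0.054] long yaw 173.4
proof top 0.72 [196. 196.] [0.482  0.2872 0.002 ] size [0.087, 0.127] long yaw 109.2
proof top 0.7 [112. 232.] [0.3486 0.5705 0.002 ] size [0.084, 0.124] long yaw 97.0
proof top 0.61 [197. 257.] [0.2641 0.2861 0.002 ] size [0.09, 0.129] long yaw 120.3
top7 -0.3391945244885036 [-0.338 -0.339 -0.339 -0.34  -0.339 -0.339 -0.339 -0.34  -0.34  -0.34
 -0.34  -0.339]
```

View pics/c7.png

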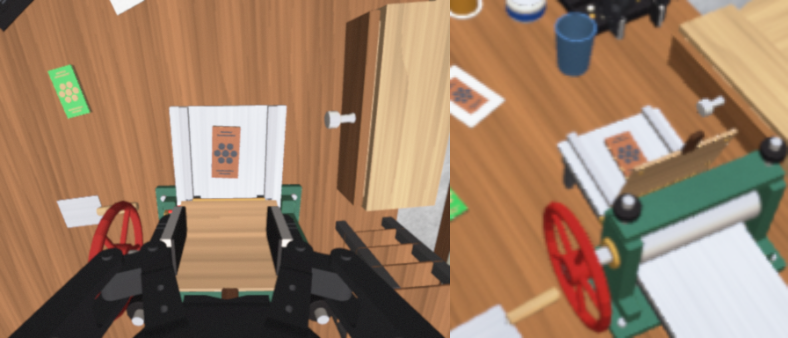

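The cover rests open and the block shows at (226,152) in the left panel. It measures about (0.621,-0.013) with size 43x85 mm, so the estimate is consistent. I open to about 65 mm and go down.

Call:
{"op": "send_rows", "data": {
  "rows": [
    [40, 0, 8, 1],
    [50, -1, 8.5, 0],
    [50, 0, 8, 0],
    [40, 0, 0, 0],
    [25, 0, 0, 0],
    [0, 0, 0, 0],
    [0, 0, 0, 0]
  ],
  "grip": 0.5
}}

```text
time: 21.38
tcp_pos: [0.622, -0.0159, 0.1413]
tool_rot: [1.288, 1.156, -1.286]
force: [-0.1, 1.0, 0.1]
width: 0.064
```

```bash
python3 k.py 8
```

```text
21.375 [ 0.62201786 -0.01586684  0.14126344] yaw_y -6.072744417364129
block wrist 0.68 [254. 214.] [ 0.6196 -0.0128  0.086 ] size [0.044, 0.086] long yaw 80.1
block wrist 0.65 [275. 327.] [ 0.6121 -0.109   0.086 ] size [0.034, 0.107] long yaw 175.6
block top 0.46 [272. 150.] [0.6244 0.0176 0.086 ] size [0.027, 0.044] long yaw 179.7
proof wrist 0.59 [291. 196.] [ 0.6193 -0.0841  0.002 ] size [0.248, 0.28] long yaw 95.3
proof top 0.66 [193. 255.] [0.2637 0.2854 0.002 ] size [0.081, 0.123] long yaw 121.1
proof top 0.61 [112. 233.] [0.3481 0.5718 0.002 ] size [0.083, 0.123] long yaw 98.0
```

View pics/c8.png

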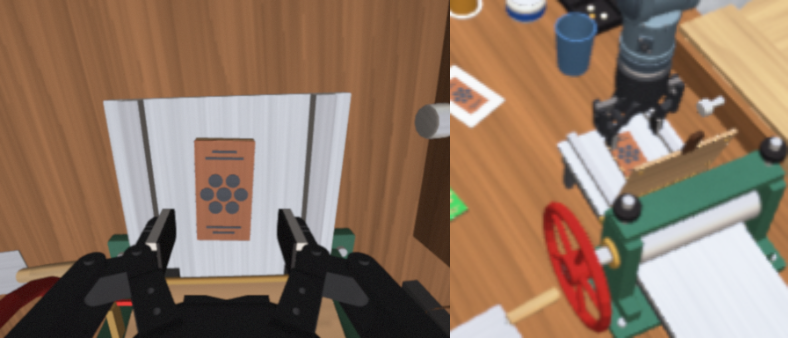

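The block is at (224,189) between the fingers and square with the jaws. I descend with a small correction and close.

Call:
{"op": "send_rows", "data": {
  "rows": [
    [15, -2, -3, 0],
    [15, 0, 0, 0],
    [10, 0, 0, 0],
    [0, 0, 0, 0],
    [0, 0, 0, 0]
  ]
}}

```text
time: 22.35
tcp_pos: [0.6198, -0.0119, 0.1001]
tool_rot: [1.286, 1.158, -1.286]
force: [0.6, 0.0, 0.1]
width: 0.064
```

Call:
{"op": "send_rows", "data": {
  "rows": [
    [0, 0, 0, 0],
    [0, 0, 0, 0],
    [0, 0, 0, 0],
    [0, 0, 0, 0]
  ],
  "grip": -1,
  "newtons": 40
}}

```text
time: 22.85
tcp_pos: [0.6204, -0.0119, 0.101]
tool_rot: [1.287, 1.156, -1.285]
force: [0.4, 0.6, 5.8]
width: 0.0425
```

Call:
{"op": "send_rows", "data": {
  "rows": [
    [-5, 0, 0, 0],
    [-10, 0, 0, 0],
    [-20, 0, 0, 0],
    [-30, 0, 0, 0],
    [-30, 0, 0, 0],
    [0, 0, 0, 0],
    [0, 0, 0, 0]
  ]
}}

```text
time: 23.72
tcp_pos: [0.6192, -0.0118, 0.1942]
tool_rot: [1.286, 1.159, -1.287]
force: [0.1, 0.1, -2.4]
width: 0.0428
```

```bash
python3 k.py 9; python3 -c "
from h import *
print(state()['width'])"
```

```text
23.725 [ 0.61919652 -0.0117514   0.19415633] yaw_y -6.008561012213629
block wrist 0.61 [254. 246.] [ 0.6139 -0.0725  0.086 ] size [0.074, 0.149] long yaw 87.1
block top 0.55 [275. 147.] [0.6298 0.0169 0.086 ] size [0.017, 0.03] long yaw 26.1
proof wrist 0.7 [  8. 108.] [0.372  0.0942 0.002 ] size [0.036, 0.085] long yaw 67.9
proof top 0.85 [192. 196.] [0.4822 0.2876 0.002 ] size [0.083, 0.122] long yaw 109.2
proof top 0.64 [113. 233.] [0.3486 0.5704 0.002 ] size [0.084, 0.124] long yaw 97.3
proof top 0.59 [196. 256.] [0.2636 0.2842 0.002 ] size [0.087, 0.126] long yaw 121.8
0.042947244639050024
```

View pics/c9.png

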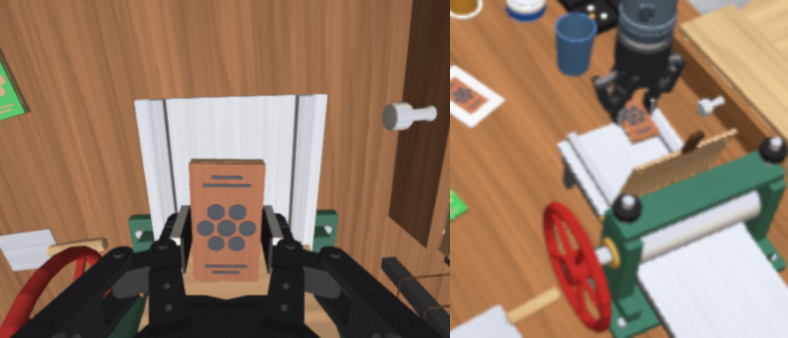

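The block is held level and face up at (226,220), lifted clear with the cover still open. I carry it over to the white copper-print proof at (0.482,0.287).

Call:
{"op": "send_rows", "data": {
  "rows": [
    [0, -12, -20, 0],
    [0, -20, -34, 0],
    [0, -22, -37, 0],
    [0, -22, -37, 0],
    [0, -22, -37, 0],
    [0, -22, -37, 0],
    [0, -20, -34, 0],
    [0, -16, -27, 0],
    [0, -12, -20, 0],
    [0, 0, 0, 0]
  ]
}}

```text
time: 25.32
tcp_pos: [0.4805, 0.289, 0.195]
tool_rot: [1.283, 1.16, -1.284]
force: [-0.1, -0.1, -1.6]
width: 0.0426
```

Call:
{"op": "send_rows", "data": {
  "rows": [
    [0, 0, 0, -6],
    [0, 0, 0, -8],
    [0, 0, 0, -8],
    [12, 0, 0, -5],
    [20, 0, 0, 0],
    [20, 0, 0, 0],
    [12, 0, 0, 0],
    [0, 0, 0, 0],
    [0, 0, 0, 0]
  ]
}}

```text
time: 26.45
tcp_pos: [0.4827, 0.2873, 0.1317]
tool_rot: [0.936, 1.36, -0.934]
force: [-0.3, 0.4, -0.8]
width: 0.0431
```

```bash
python3 k.py 10; python3 e.py top10; python3 - <<'E'
from h import *
print(state()["width"],state()["force"])
for c in("top","side","wrist"):
  for d in pinpoint("block",c)[:2]: print(c,d["score"],atz(c,d["uv"],.104 ))
save("c10",np.hstack([cv2.resize(cv2.imread("pics/wrist10.png")[:,:,::-1],(400,300)),cv2.resize(cv2.imread("pics/side10.png")[100:280,180:420,::-1],(400,300))]))
E
```

```text
26.45 [0.48267691 0.28731698 0.13174702] yaw_y 20.981656533557164
block wrist 0.76 [258. 244.] [0.4894 0.2686 0.086 ] size [0.053, 0.107] long yaw 106.9
block top 0.43 [200. 189.] [0.4976 0.2588 0.086 ] size [0.022, 0.044] long yaw 8.3
block top 0.28 [155. 133.] [0.6732 0.411  0.086 ] size [0.073, 0.074] long yaw 0.6
proof wrist 0.83 [255. 152.] [0.4793 0.2947 0.002 ] size [0.083, 0.107] long yaw 114.1
proof wrist 0.83 [ 29. 112.] [0.2746 0.29   0.002 ] size [0.074, 0.124] long yaw 111.7
proof top 0.59 [112. 232.] [0.3478 0.5702 0.002 ] size [0.086, 0.124] long yaw 97.0
proof top 0.5 [315. 241.] [ 0.3409 -0.1343  0.002 ] size [0.068, 0.165] long yaw 2.4
proof top 0.49 [207. 194.] [0.4928 0.2567 0.002 ] size [0.063, 0.09] long yaw 14.1
top10 -0.33920400763237846 [-0.338 -0.339 -0.339 -0.34  -0.339 -0.339 -0.339 -0.34  -0.34  -0.34
 -0.34  -0.339]
0.04262583936954253 [ 0.58241459 -0.06973438 -0.91494136]
side 0.5 [0.49084586 0.30393785 0.104     ]
side 0.49 [ 0.61810439 -0.10765245  0.104     ]
wrist 0.62 [0.48404853 0.28482213 0.104     ]
```

View pics/c10.png

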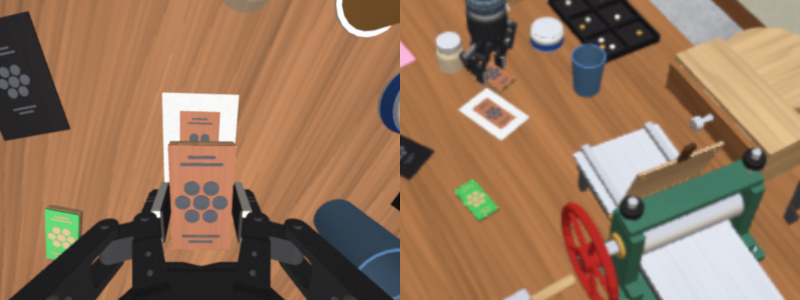

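The last wrist view shows the block held over the white proof and parallel to it, and the cover is still leaning open in the side view. I hand in.

```bash
python3 -c "
from h import *
print(hand_in())"
```

```text
the job is handed in; nothing more can be done
None
```

I completed the job and handed it in at about 27 s on the robot's clock; `hand_in()` reports no verdict.

- **Bed:** I wound the handwheel in two pinched strokes plus two small corrections. My last reading put the bed line at -58 mm and the pointer at about -57 mm along the press's y axis. The top view's own readings of the line scattered by about 10 mm. The bed's rear edge did not move after that.
- **Cover:** I lifted it to about 104° (about 1.8 rad) and released it. It still leans open in the last side view.
- **Block:** I pinched it across its width and carried it to the white copper-print proof.
    - **Position:** The tool is at (0.483, 0.287), and I measured the card's middle at (0.482, 0.287). The block's underside should be about 105 mm above the table.
    - **Angle:** The last wrist-camera reading differed by about 7° (107° for the block, 114° for the card). Going by the jaw direction it is about 1–2°. Both are within the 15° limit.
    - **Level:** It looked level and face up in the last wrist view.
- **Failed check:** The top camera could not confirm the final block pose because the arm was in the way.
- **Bystanders:** I touched none of them, and the ones in view looked undisturbed in the last pictures.

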